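Lay out the capacitor repair kit on its foam tiles

ROBOT

A 7-joint arm with a two-finger parallel gripper is mounted at the origin on a cart in front of the work surface, level with it; the furniture and walls round the work are solid. World frame = base frame: x ahead of the robot, y to its left, z up, the work surface at z = 0. Lengths are in m, angles in rad, forces in N, time in s.
With the tool pointing down it reaches from about 0.4 to 0.875 m from the base axis. Payload 19.3 kg.
Tool frame: the origin (TCP) lies at the very end of the fingers, on their centre line; the grasp point (between the pads) lies 19 mm behind it; z points along the fingers, y is the line along which they close (so a half turn about z gives the same grasp; the last joint's range is limited). The gripper opens to 85 mm and grips with 20 to 120 N. Pads are 22 mm wide; open, the fingers measure 114 mm over their backs; the gripper's body (76 mm by 85 mm) begins 54 mm behind the grasp point. The pads swing forward as they close: fully open they stand 13 mm farther back than shut.
Start: joints at [-1.231, 0.521, -0.036, 1.599, 0.021, 1.021, -0.113], TCP at [0.249, 0.573, 0.231] pointing down, gripper open.
Joint ranges: [-2.91, 2.91], [-0.3, 2.13], [-1.5, 1.42], [0.17, 2.43], [-1.26, 4.41], [0.16, 1.93], [-2.52, 2.52]. Speed limits (rad/s): [1.89, 1.89, 2.39, 2.39, 3.01, 3.01, 3.01].

INTERFACE

Orientations are given as [roll, pitch, yaw] about the fixed x, y, z axes, in that order (R = Rz(yaw) Ry(pitch) Rx(roll)).
In Python, from workcell import bot gives the robot as it stands.
- The arm moves only by the tool servo_tool, never from a script. Its argument "plan" is a list of rows, each a list of 7 numbers: the finger opening in cm, from 0 to 8.54, then the shift along the tool's x, y, z in cm, then the turn, a rotation vector about the tool's x, y, z in degrees. In form: [[fingers, x, y, z, wx, wy, wz], ...]. A call has 1 to 10 rows; each row is the pose to reach, as a shift and turn from the pose commanded when the call began, along the tool's axes at that moment; what a row does not reach only later rows make up. A row lasts 1/10 s, in which the tool goes at most 50 mm and 8.59 degrees, less where a joint would pass 70% of its speed; a pose out of reach is approached as far as the arm can. A call with a gripper value outside its range is refused whole. The fingers move at their own pace and stop on an object; "force" is the grip in N (left out, the last holds). Time passes only in rows, so rows that repeat a pose let the fingers close. It gives the time, the measured TCP pose, the force, the opening and the grip force at its end, in the units of the state.
- bot.observe(): the state, without advancing time (a new reading comes with each control period).
- bot.grab_frame(name): name is "scene" or "top" or "wrist"; returns a dict with "frame" (420x560x3 uint8, blue, green, red), "mtx" (3x3 intrinsics, pixels), "R" (3x3) and "t" (3): a world point X has camera coordinates R X + t; the wrist camera has in their place "T_tool_cam" (4x4, takes a point from camera to tool coordinates, whose origin is the TCP and whose axes are the flange's). Camera axes: x right, y down, z forward; pixel columns grow to the right and rows downward; lengths in m; the calibration is good to about 2 mm. A picture is of the moment at which its call begins: read the wrist's pose just before it. There is no depth.
- bot.job_done(): hands the job in; it is judged then, once.
The state is a dict: "clock": time; "qpos": joint angles; "qd": joint speeds; "joint_efforts": joint torques, N m; "position": TCP position; "tool_rot": TCP orientation; "force": force on the tool from outside, world axes, zero at the start; "moment": the same for the moment, N m; "grip_width": finger opening in m; "finger_force": force on a finger pad.
Only numpy, scipy, OpenCV 4.12 (cv2) and the standard library are available. Lean on these libraries where they do the work, as an engineer would, in place of code of your own. Each camera call takes 0.05 s, during which the arm holds its last target. There are 200 camera calls.

TASK

Lay out the kit for the next repair: put the red screwdriver, the small blue screwdriver, the lying capacitor with wires and the upright capacitor each on the black foam tile that carries its own outline. Each must lie centred on its outline and in line with it, the screwdrivers with handle and blade the same way round as drawn, the round capacitor standing upright, all let go and at rest.

Things in the scene. Friction and masses are not known exactly. Their poses are not given: they have to be found in the camera images.
- red_driver: Loose screwdriver with a red insulated handle, 208 long, lying on the table. Origin: middle of its length, at the underside. Own +y points to the handle end, -y to the blade tip; z up. Handle: y = 11 to 102 mm, 20 wide, 24 high; blade: y = -104 to 7 mm, 6 thick, its axis 12 mm above the underside. Grip the handle across its width (own x), about y = 45 mm. About 42 g.
- red_tip (a point): Blade tip of the red screwdriver: 104 mm from its origin along own -y, 12 mm above its underside.
- blue_driver: Loose small precision screwdriver with a blue handle, 108 long, lying on the table. Origin: middle of its length, at the underside. Own +y points to the handle end, -y to the blade tip; z up. Handle: y = 0 to 53 mm, 14 wide, 17 high; blade: y = -55 to -2 mm, 4 thick. Grip the handle across its width (own x), about y = 23 mm. About 34 g.
- blue_tip (a point): Blade tip of the blue screwdriver: 54 mm from its origin along own -y, 8.5 mm above its underside.
- axial_capacitor: Loose black capacitor lying on its side with a straight wire at each end, 87 long with the wires. Origin: middle of its length, at the underside; own y along its length, z up. The black body, to be gripped across its width (own x), reaches from y = -16 to 19 mm and is 18 to 21 wide and 21 high. About 20 g.
- round_capacitor: Loose upright black capacitor can with two terminals on top, 30 diameter, 48 high. Origin: centre of its underside; z up. Can be gripped across at any yaw. About 58 g.
- red_tile: Black foam tile fixed to the table, 56 x 232 and 8 thick, with the red outline (silhouette) of the long screwdriver, finger notches beside the handle. Origin: underside, at the middle of the outline; the top is at z = 8 mm, flat (the outline is a coloured marking, no recess). Own +y points to the handle end of the outline, -y to the blade end.
- blue_tile: Black foam tile fixed to the table, 50 x 132 and 8 thick, with the blue outline of the small screwdriver, finger notches beside the handle. Origin: underside, at the middle of the outline; flat top at z = 8 mm, no recess. Own +y points to the handle end of the outline, -y to the blade end.
- axial_tile: Black foam tile fixed to the table, 56 x 112 and 8 thick, with the yellow outline of the lying capacitor (a rectangle 24 x 40 with a thin line for the wires). Origin: underside, at the middle of the outline; flat top at z = 8 mm, no recess. Own y runs along the outline's length; either way round is right.
- round_tile: Black foam tile fixed to the table, 70 x 70 and 8 thick, with a white disc of 36 diameter, a finger notch on either side, for the upright capacitor. Origin: underside, centre of the disc; flat top at z = 8 mm, no recess.

How it is judged:
By the outcome, as a careful person would: the job done as asked, in the order asked, and still so for the second after the job is handed in, with the robot touching nothing.
It also fails if it takes over 122 s, if anything falls off the work surface, if the arm or the gripper's body presses on something with over 40 N, if the wrist force passes 120 N, or if a joint passes its speed limit or range.

## Working session

There is one attempt and no reset: what is moved stays moved. The work goes in short steps, Python scripts to look and compute and a tool call to move; the robot and the scene stay as the last step left them, time stands still between calls to the robot, and variables do not carry over. Pictures are saved under pics/ and viewed, at most 14 in all, crops included, and the job is handed in when it is done.

Besides the shell and the picture viewer there is one more tool, called after "Call:" by a JSON object that holds its "api" and its "payload", one argument or row to a line. servo_tool: Moves the arm, as the interface text tells. Its arguments: {"type":"object","properties":{"plan":{"type":"array","items":{"type":"array","items":{"type":"number"}}},"force":{"type":"number"}},"required":["plan"]}

```bash
mkdir -p pics; ls
python3 - <<'E'
from workcell import bot
import cv2
for n in ("top","scene"):
    f=bot.grab_frame(n); cv2.imwrite(f"pics/{n}0.png",f["frame"])
    print(n,f["mtx"].tolist(),f["R"].tolist(),f["t"].tolist())
s=bot.observe(); print(s)
E
```

```text
pics
top [[478.6234397635342, 0.0, 278.83094657024293], [0.0, 478.6234397635342, 209.11680896178552], [0.0, 0.0, 1.0]] [[0.11163249989072943, -0.9937475893883624, 0.001978270195096188], [-0.9700793691542469, -0.10940520293536653, -0.21674067249127346], [0.21560195386277103, 0.022276223995323176, -0.9762272109171438]] [-0.025710513673292457, 0.5909182087715513, 1.2246227345951826]
scene [[463.20514987036125, 0.0, 280.7560154871095], [0.0, 463.20514987036125, 212.80058050839096], [0.0, 0.0, 1.0]] [[0.761832377883721, -0.6475994046574624, -0.015047893385319524], [-0.38636528481480464, -0.4356270425657199, -0.8129888968955353], [0.5199358563303845, 0.6251752481286706, -0.5820847141346737]] [-0.44100383278625344, 0.2684696039554879, 1.253616914314491]
{'clock': 0.1, 'qpos': array([-1.23121098,  0.52194564, -0.03629977,  1.59992895,  0.02122866,
        1.02112198, -0.1127941 ]), 'qd': array([-0.0013634 , -0.00207639,  0.00155304, -0.00170732,  0.00109325,
       -0.0005853 ,  0.00143737]), 'joint_efforts': array([ 3.26459500e-03, -9.28475261e+01,  1.98382013e+00, -3.70524859e+01,
        1.81532290e-02,  5.42152760e-03, -2.07519548e-05]), 'position': array([0.24894256, 0.5729583 , 0.23079697]), 'tool_rot': array([-3.14057994e+00,  1.09668619e-04,  2.73179289e+00]), 'force': array([0.871613  , 0.56586355, 0.28633774]), 'moment': array([-0.00131164, -0.04549515, -0.01569474]), 'finger_force': 0.0, 'grip_width': 0.08533154891154485}
```

View pics/top0.png

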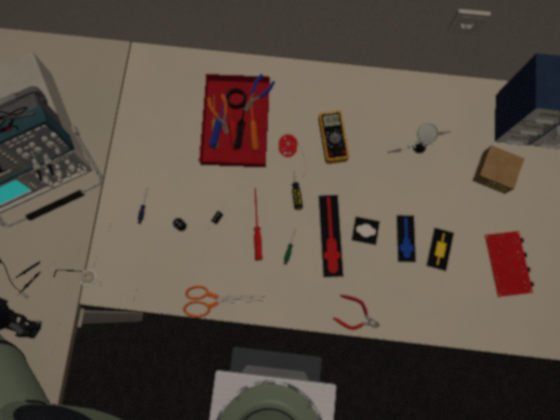

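View pics/scene0.png

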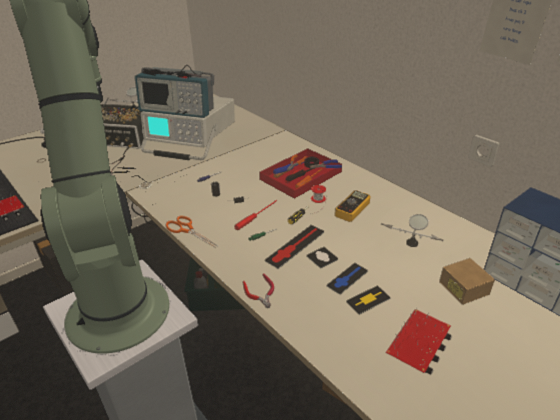

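The top view shows the red driver with handle (258,243) and tip (256,188), and the blue driver with handle (141,212) and tip (146,188). The round cap is at (180,224) and the axial cap at (217,217). The tiles are red (331,236), round (366,231), blue (406,239) and axial (440,250).

```bash
cat > h.py <<'E'
import numpy as np, cv2
from workcell import bot
from scipy.spatial.transform import Rotation as Ro
def cam(name):
    s=bot.observe(); f=bot.grab_frame(name)
    if name=="wrist":
        T=f["T_tool_cam"]; Rt=Ro.from_euler('xyz',s["tool_rot"]).as_matrix()
        Rc=Rt@T[:3,:3]; c=Rt@T[:3,3]+s["position"]
    else: Rc=f["R"].T; c=-Rc@f["t"]
    return f["frame"],f["mtx"],Rc,c,s
def ray(px,K,Rc,c,z):
    px=np.atleast_2d(np.asarray(px,float)); d=np.c_[px,np.ones(len(px))]@np.linalg.inv(K).T@Rc.T
    return c+d*((z-c[2])/d[:,2])[:,None]
def proj(X,K,Rc,c):
    p=(np.atleast_2d(X)-c)@Rc@K.T; return p[:,:2]/p[:,2:]
def delta(s,target,yaw):
    """shift (cm, tool axes) and turn about tool z (deg) to reach target TCP with tool pointing down, closing-line yaw (mod pi)"""
    R=Ro.from_euler('xyz',s["tool_rot"]).as_matrix()
    sh=R.T@(np.asarray(target)-s["position"])*100
    y=R[:,1]; cur=np.arctan2(y[1],y[0]); dy=(yaw-cur+np.pi/2)%np.pi-np.pi/2
    return np.round(sh,2), round(-np.degrees(dy),2)
E
python3 - <<'E'
from h import *
np.set_printoptions(precision=4,suppress=True)
fr,K,Rc,c,s=cam("top")
for n,p,z in [("redh",(258,243),.012),("redt",(256,188),.012),("blh",(141,212),.008),("blt",(146,188),.008),("round",(180,224),.03),("ax",(217,217),.01),("redtile",(331,236),.008),("roundtile",(366,231),.008),("bluetile",(406,239),.008),("axtile",(440,250),.008)]:
    print(n,ray(p,K,Rc,c,z)[0])
w=bot.grab_frame("wrist"); print(w["mtx"],w["T_tool_cam"]); cv2.imwrite("pics/w0.png",w["frame"])
print(Ro.from_euler('xyz',s["tool_rot"]).as_matrix())
E
```

```text
redh [0.5    0.0882 0.012 ]
redt [0.6554 0.1129 0.012 ]
blh [0.551  0.4258 0.008 ]
blt [0.6214 0.4238 0.008 ]
round [0.5257 0.3066 0.03  ]
ax [0.5603 0.2113 0.01  ]
redtile [ 0.5428 -0.1109  0.008 ]
roundtile [ 0.5678 -0.2067  0.008 ]
bluetile [ 0.5577 -0.3188  0.008 ]
axtile [ 0.5375 -0.4139  0.008 ]
[[338.6643   0.     279.7065]
 [  0.     338.6643 213.5213]
 [  0.       0.       1.    ]] [[ 0.0008 -0.9517 -0.3069  0.0786]
 [ 1.      0.0005  0.0013  0.0009]
 [-0.0011 -0.3069  0.9517 -0.1429]
 [ 0.      0.      0.      1.    ]]
[[-0.9172  0.3984 -0.0003]
 [ 0.3984  0.9172 -0.001 ]
 [-0.0001 -0.001  -1.    ]]
```

Call:
{"api": "servo_tool", "payload": {
  "plan": [
    [8.5,-35.9,-19.6,-2,0,0,-23.5],
    [8.5,-35.9,-19.6,-2,0,0,-23.5],
    [8.5,-35.9,-19.6,-2,0,0,-23.5],
    [8.5,-35.9,-19.6,-2,0,0,-23.5],
    [8.5,-35.9,-19.6,-2,0,0,-23.5],
    [8.5,-35.9,-19.6,-2,0,0,-23.5],
    [8.5,-35.9,-19.6,-2,0,0,-23.5],
    [8.5,-35.9,-19.6,-2,0,0,-23.5],
    [8.5,-35.9,-19.6,-2,0,0,-23.5],
    [8.5,-35.9,-19.6,-2,0,0,-23.5]
  ]
}}

```text
clock: 1.2
position: [0.5012, 0.2486, 0.2512]
tool_rot: [-3.141, 0.0, 3.138]
force: [-0.6, 0.8, -0.1]
grip_width: 0.0849
finger_force: 0.0
```

Call:
{"api": "servo_tool", "payload": {
  "plan": [
    [8.5,0,0,0,0,0,0],
    [8.5,0,0,0,0,0,0],
    [8.5,0,0,0,0,0,0]
  ]
}}

```text
clock: 1.5
position: [0.4995, 0.2516, 0.2513]
tool_rot: [3.141, -0.0, -3.139]
force: [0.1, 0.3, -0.5]
grip_width: 0.0851
finger_force: 0.0
```

Run:
```python
from h import *
fr,K,Rc,c,s=cam("wrist"); cv2.imwrite("pics/w1.png",fr); print(s["position"],s["tool_rot"],s["clock"])
np.savez("w1.npz",fr=fr,K=K,Rc=Rc,c=c)
```

```text
[0.49950336 0.2515752  0.25125624] [ 3.14141001e+00 -2.11808204e-04 -3.13934109e+00] 1.5
```

View pics/w1.png

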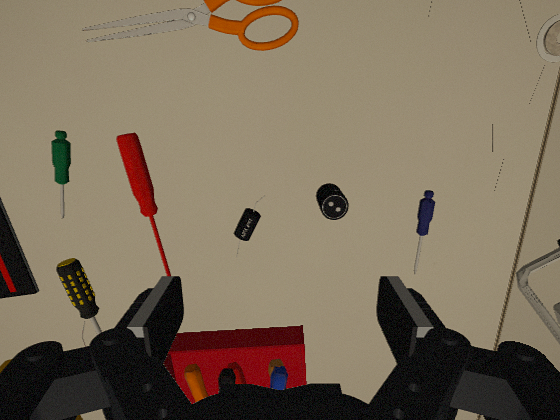

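The wrist view shows the red driver with handle (137,175) and its blade running to the (170,275) area. The axial capacitor body is at (247,224), the round capacitor at about (333,200), and the blue driver at (426,212) with its tip at (416,272). Next I'll look at the tiles.

Call:
{"api": "servo_tool", "payload": {
  "plan": [
    [8.5,0,-50,0,0,0,0],
    [8.5,0,-50,0,0,0,0],
    [8.5,0,-50,0,0,0,0],
    [8.5,0,-50,0,0,0,0],
    [8.5,0,-50,0,0,0,0],
    [8.5,0,-50,0,0,0,0],
    [8.5,0,-50,0,0,0,0],
    [8.5,0,-50,0,0,0,0],
    [8.5,0,-50,0,0,0,0],
    [8.5,0,-50,0,0,0,0]
  ]
}}

```text
clock: 2.55
position: [0.5003, -0.251, 0.2515]
tool_rot: [3.142, 0.0, -3.14]
force: [1.4, 0.8, -0.7]
grip_width: 0.0847
finger_force: 0.0
```

Call:
{"api": "servo_tool", "payload": {
  "plan": [
    [8.5,0,0,0,0,0,0],
    [8.5,0,0,0,0,0,0],
    [8.5,0,0,0,0,0,0],
    [8.5,0,0,0,0,0,0]
  ]
}}

```text
clock: 2.95
position: [0.5008, -0.2482, 0.2514]
tool_rot: [3.141, 0.0, -3.139]
force: [-0.2, 0.1, 0.1]
grip_width: 0.0852
finger_force: 0.0
```

Run:
```python
from h import *
fr,K,Rc,c,s=cam("wrist"); cv2.imwrite("pics/w2.png",fr); print(s["position"],s["tool_rot"],s["clock"])
np.savez("w2.npz",fr=fr,K=K,Rc=Rc,c=c)
```

```text
[ 0.50080588 -0.24815235  0.25140687] [ 3.14127335e+00  1.98993058e-04 -3.13906588e+00] 2.95
```

View pics/w2.png

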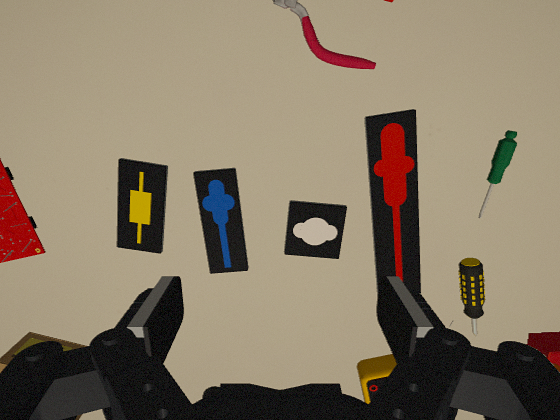

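Tile outlines in this view: yellow (140,207), blue (219,222), white (315,231) and red (393,165). The blade end of the red one is behind the finger.

```bash
cat >> h.py <<'E'
def blob(fr,lo,hi,roi,inv=False):
    """largest HSV blob within roi (x0,y0,x1,y1); pixel coords"""
    h=cv2.cvtColor(fr,cv2.COLOR_BGR2HSV)
    m=cv2.inRange(h,lo,hi) if lo[0]<=hi[0] else cv2.inRange(h,(0,)+lo[1:],hi)|cv2.inRange(h,lo,(180,)+hi[1:])
    r=np.zeros_like(m); x0,y0,x1,y1=roi; r[y0:y1,x0:x1]=m[y0:y1,x0:x1]
    n,l,st,_=cv2.connectedComponentsWithStats(r); k=1+np.argmax(st[1:,4]); ys,xs=np.where(l==k)
    return np.c_[xs,ys].astype(float)
def axis(P):
    """principal axis of ground points: centre of extents, yaw deg, length, width"""
    P=P[:,:2]; mu=P.mean(0); u=np.linalg.svd(P-mu,full_matrices=False)[2][0]; v=np.array([-u[1],u[0]])
    a=(P-mu)@u; b=(P-mu)@v
    # refine: line fit of the row centres
    bins=np.round(a/.003); k=[(a[bins==i].mean(),(b[bins==i].max()+b[bins==i].min())/2) for i in np.unique(bins)]
    k=np.array(k); m,q=np.polyfit(k[:,0],k[:,1],1); u2=(u+m*v)/np.hypot(1,m)
    mid=(a.max()+a.min())/2; C=mu+mid*u+(m*mid+q)*v
    return C,np.degrees(np.arctan2(u2[1],u2[0])),np.ptp(a),np.ptp(b),u2
RED=((170,150,40),(8,255,255)); BLUE=((100,100,30),(130,255,255)); YEL=((20,150,80),(35,255,255)); WHI=((0,0,130),(180,60,255))
E
python3 - <<'E'
from h import *
np.set_printoptions(precision=4,suppress=True)
d=np.load("w2.npz"); fr,K,Rc,c=[d[k] for k in("fr","K","Rc","c")]
for n,cl,roi in [("redtile",RED,(365,105,420,276)),("bluetile",BLUE,(190,165,250,275)),("axtile",YEL,(115,155,170,255)),("roundtile",WHI,(288,205,345,257))]:
    p=blob(fr,*cl,roi); P=ray(p,K,Rc,c,.008); print(n,len(p),*axis(P),"mean",P.mean(0)[:2])
    if n=="redtile": redP=P
# red: handle end + 104
d=np.load("w1.npz"); fr,K,Rc,c=[d[k] for k in("fr","K","Rc","c")]
for n,cl,roi,z in [("red",RED,(100,120,172,275),.012),("blue",((100,90,20),(140,255,255)),(400,180,450,290),.0085),("ax",((0,0,0),(180,255,60)),(225,200,270,245),.0105),("round",((0,0,0),(180,255,60)),(305,170,360,230),.03)]:
    p=blob(fr,*cl,roi); P=ray(p,K,Rc,c,z); print(n,len(p),p.min(0),p.max(0),*axis(P))
fr,K,Rc,c,s=cam("top")
p=blob(fr,*RED,(318,190,345,280)); print("top redtile",axis(ray(p,K,Rc,c,.008)))
p=blob(fr,*RED,(245,180,270,265)); print("top red",axis(ray(p,K,Rc,c,.012)))
E
```

```text
redtile 2706 [ 0.5357 -0.109 ] 8.852647413222686 0.19051113197832922 0.04703667482611444 [0.9881 0.1539] mean [ 0.5074 -0.1134]
bluetile 1249 [ 0.5622 -0.3172] 5.3777601787946665 0.11370675819801261 0.03867095369765406 [0.9956 0.0937] mean [ 0.5483 -0.3185]
axtile 867 [ 0.5416 -0.4134] -8.969602942697597 0.08986273421422068 0.02516947025635178 [ 0.9878 -0.1559] mean [ 0.5397 -0.4131]
roundtile 835 [ 0.5697 -0.2041] 85.38192887340554 0.05315073094875697 0.034681489640483 [0.0805 0.9968] mean [ 0.5697 -0.204 ]
red 1936 [116. 133.] [170. 274.] [0.5391 0.0979] 9.913038666112817 0.17516981925171604 0.02506925507055937 [0.9851 0.1722]
blue 490 [417. 191.] [434. 234.] [0.5446 0.427 ] -1.3978671720370992 0.05413203309263037 0.016860261211722502 [ 0.9997 -0.0244]
ax 465 [234. 208.] [260. 240.] [0.5589 0.2133] -24.19758054517196 0.04073081898334862 0.020122430330719684 [ 0.9121 -0.4099]
round 740 [316. 184.] [347. 219.] [0.5244 0.3107] 29.23750173336631 0.0435885643813275 0.030310554756143138 [0.8726 0.4884]
top redtile (array([ 0.5473, -0.1093]), np.float64(-171.27349083934595), np.float64(0.21476729327875743), np.float64(0.047226982219448724), array([-0.9884, -0.1517]))
top red (array([0.5016, 0.0898]), np.float64(-170.2038853072641), np.float64(0.09238470114275252), np.float64(0.01673624438056385), array([-0.9854, -0.1701]))
```

Call:
{"api": "servo_tool", "payload": {
  "plan": [
    [8.5,-0.9,34,0,0,0,-9.8],
    [8.5,-0.9,34,0,0,0,-9.8],
    [8.5,-0.9,34,0,0,0,-9.8],
    [8.5,-0.9,34,0,0,0,-9.8],
    [8.5,-0.9,34,0,0,0,-9.8],
    [8.5,-0.9,34,0,0,0,-9.8],
    [8.5,-0.9,34,0,0,0,-9.8],
    [8.5,-0.9,34,0,0,0,-9.8],
    [8.5,-0.9,34,0,0,0,-9.8],
    [8.5,-0.9,34,0,0,0,-9.8]
  ]
}}

```text
clock: 4.05
position: [0.5092, 0.0898, 0.2514]
tool_rot: [-3.141, -0.0, -2.971]
force: [0.1, 0.1, 0.2]
grip_width: 0.085
finger_force: 0.0
```

Call:
{"api": "servo_tool", "payload": {
  "plan": [
    [8.5,0,0,0,0,0,0],
    [8.5,0,0,0,0,0,0],
    [8.5,0,0,0,0,0,0]
  ]
}}

```text
clock: 4.35
position: [0.5093, 0.0899, 0.2513]
tool_rot: [-3.142, 0.0, -2.971]
force: [-0.0, 0.8, 0.0]
grip_width: 0.0847
finger_force: 0.0
```

Run:
```python
from h import *
np.set_printoptions(precision=4,suppress=True)
fr,K,Rc,c,s=cam("wrist"); cv2.imwrite("pics/w3.png",fr); print(s["position"],s["tool_rot"],s["clock"])
p=blob(fr,*RED,(200,60,360,375)); print(p.min(0),p.max(0)); print(axis(ray(p,K,Rc,c,.012)))
```

```text
[0.5093 0.0899 0.2513] [-3.1415  0.0001 -2.9712] 4.35
[253. 326.] [359. 374.]
(array([0.7439, 0.1705]), np.float64(95.89522597417535), np.float64(0.146721458799117), np.float64(0.07978018900452474), array([-0.1027,  0.9947]))
```

View pics/w3.png

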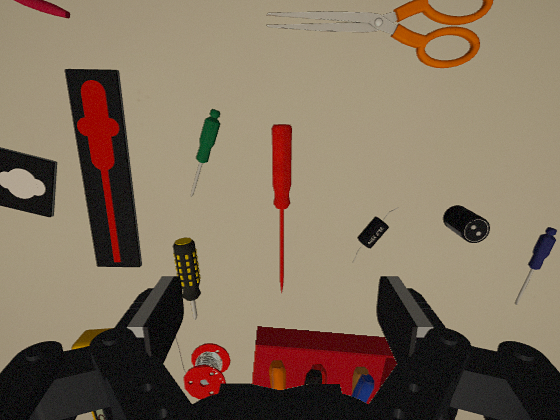

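The red driver is fully visible, from (282,125) to (282,292). The whole red outline is visible too, from (92,80) to (117,262).

Run:
```python
from h import *
np.set_printoptions(precision=4,suppress=True)
fr,K,Rc,c,s=cam("wrist"); np.savez("w3.npz",fr=fr,K=K,Rc=Rc,c=c)
p=blob(fr,*RED,(255,100,310,310)); C,y,L,w,u=axis(ray(p,K,Rc,c,.012)); print(p.min(0),p.max(0),C,y,L,w)
g=C-.045*u*np.sign(u[0]); print("grip",g,delta(s,[*g,.004],np.radians(y+90)))
p=blob(fr,*RED,(65,70,140,270)); print("tile",p.min(0),p.max(0),axis(ray(p,K,Rc,c,.008)))
p=blob(fr,(100,90,20),(140,255,255),(500,210,560,310)); print("blue",p.min(0),p.max(0),axis(ray(p,K,Rc,c,.0085)))
p=blob(fr,(0,0,0),(180,255,60),(355,200,400,260)); print("ax",p.min(0),p.max(0),axis(ray(p,K,Rc,c,.0105)))
```

```text
[272. 124.] [291. 292.] [0.555  0.1009] 9.82142797044027 0.20853914389827582 0.02120938055642871
grip [0.5107 0.0932] (array([-0.19,  0.29, 24.73]), np.float64(-0.05))
tile [76. 80.] [120. 262.] (array([ 0.5477, -0.1076]), np.float64(8.781540978765362), np.float64(0.21320516673551484), np.float64(0.047178399542884726), array([0.9883, 0.1527]))
blue [529. 228.] [555. 269.] (array([0.5449, 0.4276]), np.float64(-0.7011059582629351), np.float64(0.05554953572893946), np.float64(0.020537770056206203), array([ 0.9999, -0.0122]))
ax [358. 217.] [387. 247.] (array([0.5588, 0.2136]), np.float64(-24.27538219266481), np.float64(0.03679241753795137), np.float64(0.022487028393301703), array([ 0.9116, -0.4111]))
```

Call:
{"api": "servo_tool", "payload": {
  "plan": [
    [5,-0.2,0.3,5,0,0,0],
    [5,-0.2,0.3,10,0,0,0],
    [5,-0.2,0.3,15,0,0,0],
    [5,-0.2,0.3,19,0,0,0],
    [5,-0.2,0.3,22,0,0,0],
    [5,-0.2,0.3,24,0,0,0],
    [5,-0.2,0.3,24.7,0,0,0],
    [5,-0.2,0.3,24.7,0,0,0],
    [5,-0.2,0.3,24.7,0,0,0]
  ]
}}

```text
clock: 5.35
position: [0.5113, 0.0938, 0.0052]
tool_rot: [3.142, 0.001, -2.97]
force: [-0.6, -0.1, 0.4]
grip_width: 0.0502
finger_force: 0.0
```

Call:
{"api": "servo_tool", "payload": {
  "plan": [
    [1,0,0,0,0,0,0],
    [1,0,0,0,0,0,0],
    [1,0,0,0,0,0,0],
    [1,0,0,0,0,0,0],
    [1,0,0,0,0,0,0],
    [1,0,0,0,0,0,0],
    [1,0,0,0,0,0,0],
    [1,0,0,0,0,0,0]
  ],
  "force": 40
}}

```text
clock: 6.15
position: [0.5113, 0.0938, 0.0053]
tool_rot: [3.142, 0.001, -2.97]
force: [-2.2, -0.1, 11.4]
grip_width: 0.0194
finger_force: 39.3
```

Call:
{"api": "servo_tool", "payload": {
  "plan": [
    [1,0,0,-3,0,0,0],
    [1,0,0,-7,0,0,0],
    [1,1,-4.4,-8,0,0,0],
    [1,2,-8.8,-8,0,0,1],
    [1,2.9,-13.2,-8,0,0,1],
    [1,3.8,-17.6,-8,0,0,1],
    [1,4.3,-20.4,-7,0,0,1],
    [1,4.3,-20.4,-5,0,0,1],
    [1,4.3,-20.4,-4,0,0,1],
    [1,4.3,-20.4,-4,0,0,1]
  ]
}}

```text
clock: 7.15
position: [0.5025, -0.1139, 0.0435]
tool_rot: [3.141, -0.002, -2.987]
force: [-0.0, 0.5, -1.1]
grip_width: 0.019
finger_force: 40.0
```

Call:
{"api": "servo_tool", "payload": {
  "plan": [
    [1,0,0,0,0,0,0],
    [1,0,0,0,0,0,0]
  ]
}}

```text
clock: 7.35
position: [0.5036, -0.114, 0.0451]
tool_rot: [-3.141, 0.001, -2.987]
force: [0.3, 0.8, -0.1]
grip_width: 0.019
finger_force: 40.0
```

Run:
```python
from h import *
np.set_printoptions(precision=4,suppress=True)
fr,K,Rc,c,s=cam("wrist"); cv2.imwrite("pics/w4.png",fr); print(s["position"],s["tool_rot"],s["grip_width"])
print(delta(s,[.5038,-.1146,.014],np.radians(98.8)))
```

```text
[ 0.5036 -0.114   0.0451] [-3.1414  0.001  -2.9866] 0.018982734460197926
(array([-0.  , -0.06,  3.11]), np.float64(0.08))
```

View pics/w4.png

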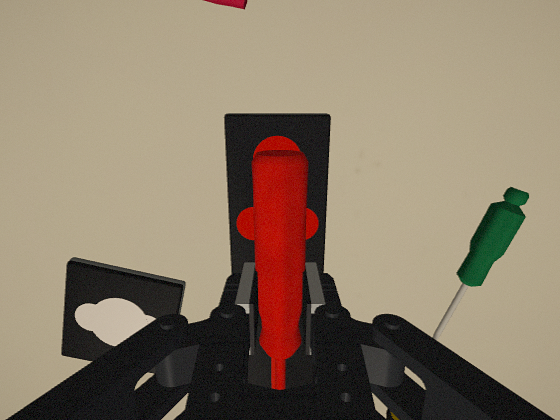

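Call:
{"api": "servo_tool", "payload": {
  "plan": [
    [1,0,0,1.5,0,0,0],
    [1,0,0,2.6,0,0,0],
    [1,0,0,3.1,0,0,0],
    [1,0,0,3.1,0,0,0],
    [1,0,0,3.1,0,0,0],
    [4,0,0,3.1,0,0,0],
    [4,0,0,3.1,0,0,0],
    [4,0,0,3.1,0,0,0]
  ]
}}

```text
clock: 8.2
position: [0.5032, -0.1146, 0.0134]
tool_rot: [-3.142, 0.0, -2.988]
force: [0.0, -0.1, 0.4]
grip_width: 0.0399
finger_force: 0.0
```

Call:
{"api": "servo_tool", "payload": {
  "plan": [
    [4,0,0,0,0,0,0],
    [4,0,0,-2,0,0,0],
    [5,0,0,-6,0,0,0],
    [8.5,0,0,-11,0,0,0],
    [8.5,0,0,-16,0,0,0],
    [8.5,0,0,-21,0,0,0],
    [8.5,0,0,-24,0,0,0],
    [8.5,0,0,-24,0,0,0],
    [8.5,0,0,-24,0,0,0]
  ]
}}

```text
clock: 9.1
position: [0.5031, -0.1146, 0.2536]
tool_rot: [-3.141, 0.001, -2.988]
force: [-0.5, -0.6, 0.1]
grip_width: 0.0851
finger_force: 0.0
```

Run:
```python
from h import *
np.set_printoptions(precision=4,suppress=True)
fr,K,Rc,c,s=cam("wrist"); cv2.imwrite("pics/w5.png",fr); print(s["position"],s["tool_rot"],s["clock"])
np.savez("w5.npz",fr=fr,K=K,Rc=Rc,c=c)
print(delta(s,[.548,.427,.25],np.radians(89)))
```

```text
[ 0.5031 -0.1146  0.2536] [-3.1413  0.0009 -2.9877] 9.1
(array([-12.74,  52.83,   0.36]), np.float64(9.82))
```

View pics/w5.png

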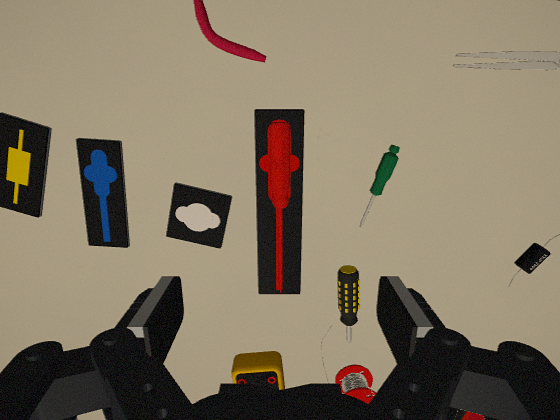

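The red driver is on its outline, with axis column ~279.7 against tile edges 255/304, and its end gaps are even once parallax is allowed for. Next is the blue driver.

Call:
{"api": "servo_tool", "payload": {
  "plan": [
    [8.5,-12.7,52.8,0.4,0,0,9.8],
    [8.5,-12.7,52.8,0.4,0,0,9.8],
    [8.5,-12.7,52.8,0.4,0,0,9.8],
    [8.5,-12.7,52.8,0.4,0,0,9.8],
    [8.5,-12.7,52.8,0.4,0,0,9.8],
    [8.5,-12.7,52.8,0.4,0,0,9.8],
    [8.5,-12.7,52.8,0.4,0,0,9.8],
    [8.5,-12.7,52.8,0.4,0,0,9.8],
    [8.5,-12.7,52.8,0.4,0,0,9.8],
    [8.5,-12.7,52.8,0.4,0,0,9.8]
  ]
}}

```text
clock: 10.15
position: [0.543, 0.3785, 0.2478]
tool_rot: [-3.14, -0.002, 3.124]
force: [1.3, 0.1, -0.2]
grip_width: 0.0852
finger_force: 0.0
```

Call:
{"api": "servo_tool", "payload": {
  "plan": [
    [6,0,0,5,0,0,0],
    [6,0,0,10,0,0,0],
    [6,0,0,10,0,0,0],
    [6,0,0,10,0,0,0],
    [6,0,0,10,0,0,0],
    [6,0,0,10,0,0,0]
  ]
}}

```text
clock: 10.75
position: [0.5446, 0.3772, 0.1521]
tool_rot: [3.14, 0.003, 3.124]
force: [-0.7, 0.9, -0.1]
grip_width: 0.0603
finger_force: 0.0
```

Run:
```python
from h import *
np.set_printoptions(precision=4,suppress=True)
fr,K,Rc,c,s=cam("wrist"); cv2.imwrite("pics/w6.png",fr); print(s["position"],s["tool_rot"],s["clock"])
np.savez("w6.npz",fr=fr,K=K,Rc=Rc,c=c)
p=blob(fr,(100,90,20),(140,255,255),(200,60,360,375)); print("blue",p.min(0),p.max(0),axis(ray(p,K,Rc,c,.0085)))
```

```text
[0.5446 0.3772 0.1521] [3.1396 0.0025 3.1239] 10.75
blue [326. 165.] [344. 227.] (array([0.5449, 0.4267]), np.float64(-1.7592500381301726), np.float64(0.05615060436986015), np.float64(0.015267771373378508), array([ 0.9995, -0.0307]))
```

View pics/w6.png

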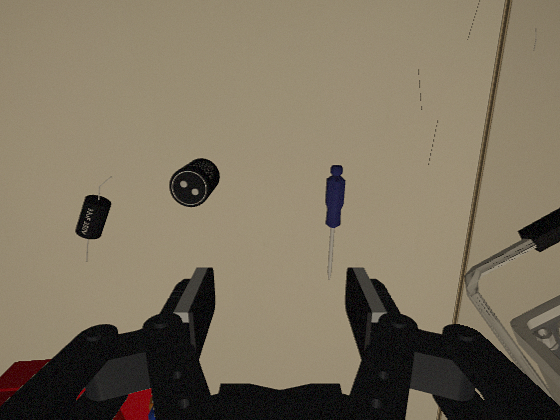

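The blue driver handle runs from (337,165) to (333,227), with the tip at (330,279). The move stopped 5 cm short. The axial cap is at (94,217), and the round cap top is at (188,189).

Run:
```python
from h import *
np.set_printoptions(precision=4,suppress=True)
d=np.load("w6.npz"); fr,K,Rc,c=[d[k] for k in("fr","K","Rc","c")]; s=bot.observe()
A,B=ray([[337,164.5],[330,279]],K,Rc,c,.0085)[:,:2]; L=np.linalg.norm(B-A); y=np.arctan2(*(B-A)[::-1]); C=(A+B)/2
print(A,B,L,C,np.degrees(y)); u=(B-A)/L
g=C-.023*u; print("grip",g,delta(s,[*g,.002],np.pi/2+y), delta(s,[*g,.002],np.pi/2+np.radians(-1.8)))
```

```text
[0.5164 0.4278] [0.6255 0.4251] 0.10917920092489938 [0.5709 0.4265] -1.4480615150743164
grip [0.548 0.427] (array([-0.23,  4.97, 14.99]), np.float64(0.44)) (array([-0.23,  4.97, 14.99]), np.float64(0.79))
```

Call:
{"api": "servo_tool", "payload": {
  "plan": [
    [5,-0.2,5,4,0,0,0.6],
    [5,-0.2,5,8,0,0,0.6],
    [5,-0.2,5,11,0,0,0.6],
    [5,-0.2,5,13,0,0,0.6],
    [5,-0.2,5,14,0,0,0.6],
    [5,-0.2,5,14.8,0,0,0.6],
    [5,-0.2,5,14.8,0,0,0.6],
    [5,-0.2,5,14.8,0,0,0.6]
  ]
}}

```text
clock: 11.6
position: [0.5471, 0.4271, 0.0029]
tool_rot: [3.141, 0.001, 3.114]
force: [0.5, -0.5, 0.3]
grip_width: 0.0502
finger_force: 0.0
```

Call:
{"api": "servo_tool", "payload": {
  "plan": [
    [0.5,0,0,0,0,0,0],
    [0.5,0,0,0,0,0,0],
    [0.5,0,0,0,0,0,0],
    [0.5,0,0,0,0,0,0],
    [0.5,0,0,0,0,0,0],
    [0.5,0,0,0,0,0,0],
    [0.5,0,0,0,0,0,0],
    [0.5,0,0,0,0,0,0]
  ],
  "force": 40
}}

```text
clock: 12.4
position: [0.5468, 0.427, 0.0025]
tool_rot: [3.141, 0.001, 3.114]
force: [-1.2, -0.2, 6.1]
grip_width: 0.0132
finger_force: 39.5
```

Call:
{"api": "servo_tool", "payload": {
  "plan": [
    [0.5,0,0,-3,0,0,0],
    [0.5,0,0,-7,0,0,0],
    [0.5,0,0,-12,0,0,0],
    [0.5,0,0,-16,0,0,0],
    [0.5,0,0,-16,0,0,0],
    [0.5,0,0,-16,0,0,0]
  ]
}}

```text
clock: 13.0
position: [0.5468, 0.427, 0.1627]
tool_rot: [3.14, 0.001, 3.114]
force: [-0.2, -0.5, -1.5]
grip_width: 0.0132
finger_force: 39.2
```

Run:
```python
from h import *
np.set_printoptions(precision=4,suppress=True)
d=np.load("w5.npz"); fr,K,Rc,c=[d[k] for k in("fr","K","Rc","c")]; s=bot.observe()
for n,cl,roi in [("bluetile",BLUE,(70,130,135,250)),("axtile",YEL,(0,110,50,215)),("roundtile",WHI,(172,190,228,240))]:
    p=blob(fr,*cl,roi); P=ray(p,K,Rc,c,.008); print(n,p.min(0),p.max(0),*axis(P))
fr,K,Rc,c,s=cam("wrist"); cv2.imwrite("pics/w7.png",fr); print(s["position"],s["tool_rot"],s["grip_width"])
print(delta(s,[.541,-.3193,.10],np.radians(95.4)))
```

```text
bluetile [ 83. 149.] [117. 241.] [ 0.5621 -0.3173] 4.79090563156378 0.11330332929650445 0.039343051744867866 [0.9965 0.0835]
axtile [  6. 129.] [ 30. 203.] [ 0.5413 -0.4133] -9.120246234263254 0.08975781717400055 0.025029865006288857 [ 0.9874 -0.1585]
roundtile [175. 203.] [219. 230.] [ 0.5697 -0.2041] 85.54655881911992 0.05360925404319061 0.0354891404805706 [0.0776 0.997 ]
[0.5468 0.427  0.1627] [3.1404 0.0014 3.1139] 0.013196115850152453
(array([ -1.48, -74.62,   6.19]), np.float64(-6.98))
```

View pics/w7.png

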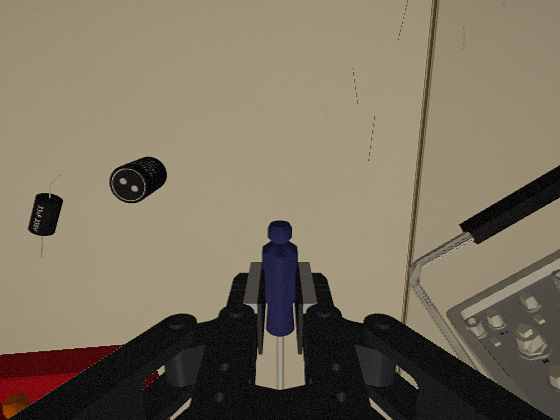

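Call:
{"api": "servo_tool", "payload": {
  "plan": [
    [0.5,-1.2,-40,0,0,0,-6.7],
    [0.5,-1.2,-40,0,0,0,-6.7],
    [0.5,-1.2,-40,0,0,0,-6.7],
    [0.5,-1.2,-40,0,0,0,-6.7],
    [0.5,-1.2,-40,0,0,0,-6.7],
    [0.5,-1.2,-40,0,0,0,-6.7],
    [0.5,-1.2,-40,0,0,0,-6.7],
    [0.5,-1.2,-40,0,0,0,-6.7],
    [0.5,-1.2,-40,0,0,0,-6.7],
    [0.5,-1.2,-40,0,0,0,-6.7]
  ]
}}

```text
clock: 14.05
position: [0.5468, 0.0255, 0.1606]
tool_rot: [-3.142, -0.002, -3.055]
force: [0.2, 1.0, -0.5]
grip_width: 0.0131
finger_force: 39.3
```

Call:
{"api": "servo_tool", "payload": {
  "plan": [
    [0.5,3,-34,4,0,0,0],
    [0.5,3,-34,4,0,0,0],
    [0.5,3,-34,4,0,0,0],
    [0.5,3,-34,4,0,0,0],
    [0.5,3,-34,4,0,0,0],
    [0.5,3,-34,4,0,0,0],
    [0.5,3,-34,4,0,0,0],
    [0.5,3,-34,4,0,0,0],
    [0.5,3,-34,4,0,0,0],
    [0.5,3,-34,4,0,0,0]
  ]
}}

```text
clock: 15.05
position: [0.5486, -0.3124, 0.1211]
tool_rot: [3.14, -0.0, -3.05]
force: [-0.2, 0.1, -0.5]
grip_width: 0.0134
finger_force: 39.4
```

Run:
```python
from h import *
s=bot.observe(); print(s["position"],s["tool_rot"],s["grip_width"],delta(s,[.5381,-.3194,.0108],np.radians(95.1)))
```

```text
[ 0.54858203 -0.31244425  0.12113435] [ 3.14021019e+00 -3.64518477e-04 -3.04975889e+00] 0.013429068721776785 (array([ 1.1 , -0.61, 11.03]), np.float64(0.16))
```

Call:
{"api": "servo_tool", "payload": {
  "plan": [
    [0.5,1.1,-0.6,4,0,0,0.2],
    [0.5,1.1,-0.6,7.5,0,0,0.2],
    [0.5,1.1,-0.6,9.5,0,0,0.2],
    [0.5,1.1,-0.6,10.5,0,0,0.2],
    [0.5,1.1,-0.6,11,0,0,0.2],
    [0.5,1.1,-0.6,11,0,0,0.2],
    [0.5,1.1,-0.6,11,0,0,0.2],
    [3.5,1.1,-0.6,11,0,0,0.2],
    [3.5,1.1,-0.6,11,0,0,0.2],
    [3.5,1.1,-0.6,11,0,0,0.2]
  ]
}}

```text
clock: 16.05
position: [0.5376, -0.3218, 0.0121]
tool_rot: [-3.141, 0.001, -3.056]
force: [-0.1, -1.0, -0.5]
grip_width: 0.0348
finger_force: 0.0
```

Call:
{"api": "servo_tool", "payload": {
  "plan": [
    [3.5,0,0,0,0,0,0],
    [3.5,0,0,-2,0,0,0],
    [5,0,0,-6,0,0,0],
    [8.5,0,0,-11,0,0,0],
    [8.5,0,0,-16,0,0,0],
    [8.5,0,0,-21,0,0,0],
    [8.5,0,0,-24,0,0,0],
    [8.5,0,0,-24,0,0,0],
    [8.5,0,0,-24,0,0,0]
  ]
}}

```text
clock: 16.95
position: [0.5374, -0.3217, 0.2519]
tool_rot: [-3.141, 0.001, -3.056]
force: [-0.6, 0.9, -0.8]
grip_width: 0.0852
finger_force: 0.0
```

Run:
```python
from h import *
np.set_printoptions(precision=4,suppress=True)
fr,K,Rc,c,s=cam("wrist"); cv2.imwrite("pics/w8.png",fr); print(s["position"],s["tool_rot"],s["clock"])
np.savez("w8.npz",fr=fr,K=K,Rc=Rc,c=c)
print(delta(s,[.5588,.2135,.15],np.radians(90-24.2)))
```

```text
[ 0.5374 -0.3217  0.2519] [-3.1411  0.0005 -3.0558] 16.95
(array([-6.71, 53.15, 10.16]), np.float64(29.12))
```

View pics/w8.png

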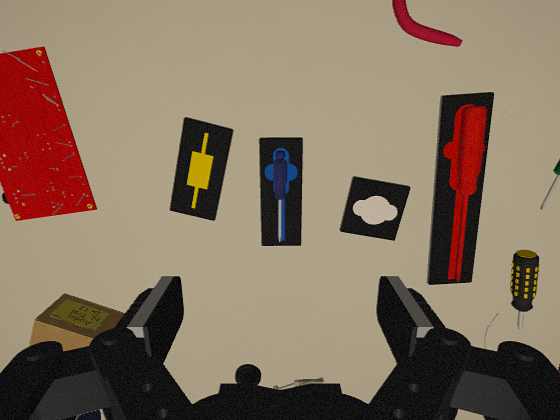

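The blue driver lies with its handle on the outline, but sits about 2 mm to the left (axis column 280 against outline centre 281.5). I'll regrip it and shift it 2 mm.

Call:
{"api": "servo_tool", "payload": {
  "plan": [
    [5,0,0,5,0,0,0],
    [5,0,0,10,0,0,0],
    [4,0,0,15,0,0,0],
    [4,0,0,19,0,0,0],
    [4,0,0,22,0,0,0],
    [4,0,0,23.5,0,0,0],
    [4,0,0,24,0,0,0],
    [4,0,0,24,0,0,0],
    [4,0,0,24,0,0,0]
  ]
}}

```text
clock: 17.9
position: [0.5381, -0.322, 0.013]
tool_rot: [-3.141, 0.001, -3.056]
force: [0.2, 0.0, 0.9]
grip_width: 0.0397
finger_force: 0.0
```

Call:
{"api": "servo_tool", "payload": {
  "plan": [
    [0.5,0,0,0,0,0,0],
    [0.5,0,0,0,0,0,0],
    [0.5,0,0,0,0,0,0],
    [0.5,0,0,0,0,0,0],
    [0.5,0,0,0,0,0,0],
    [0.5,0,0,0,0,0,0],
    [0.5,0,0,-0.4,0,0,0],
    [0.5,0,0.22,-0.4,0,0,0],
    [0.5,0,0.22,-0.4,0,0,0],
    [0.5,0,0.22,0,0,0,0]
  ]
}}

```text
clock: 18.9
position: [0.5377, -0.3196, 0.0123]
tool_rot: [-3.141, 0.001, -3.056]
force: [-8.9, 7.6, 38.1]
grip_width: 0.0135
finger_force: 44.4
```

Call:
{"api": "servo_tool", "payload": {
  "plan": [
    [0.5,0,0,0,0,0,0],
    [0.5,0,0,0,0,0,0],
    [3.5,0,0,0,0,0,0],
    [3.5,0,0,0,0,0,0],
    [3.5,0,0,0,0,0,0]
  ]
}}

```text
clock: 19.4
position: [0.5371, -0.3195, 0.0114]
tool_rot: [3.141, -0.0, -3.056]
force: [-0.2, -1.0, 0.6]
grip_width: 0.0347
finger_force: 0.0
```

Call:
{"api": "servo_tool", "payload": {
  "plan": [
    [3.5,0,0,-2,0,0,0],
    [5,0,0,-6,0,0,0],
    [8.5,0,0,-11,0,0,0],
    [8.5,0,0,-16,0,0,0],
    [8.5,0,0,-21,0,0,0],
    [8.5,0,0,-24,0,0,0],
    [8.5,0,0,-24,0,0,0],
    [8.5,0,0,-24,0,0,0]
  ]
}}

```text
clock: 20.2
position: [0.5372, -0.3196, 0.2517]
tool_rot: [-3.141, 0.0, -3.056]
force: [-0.2, -0.2, -0.6]
grip_width: 0.0843
finger_force: 0.0
```

Run:
```python
from h import *
np.set_printoptions(precision=4,suppress=True)
fr,K,Rc,c,s=cam("wrist"); cv2.imwrite("pics/w9.png",cv2.resize(fr[100:260,150:500],None,fx=2.2,fy=2.2)); print(s["position"],s["tool_rot"],s["clock"])
np.savez("w9.npz",fr=fr,K=K,Rc=Rc,c=c)
print(delta(s,[.5588,.2135,.15],np.radians(90-24.2)))
```

```text
[ 0.5372 -0.3196  0.2517] [-3.1412  0.0004 -3.0559] 20.2
(array([-6.71, 52.93, 10.15]), np.float64(29.11))
```

View pics/w9.png

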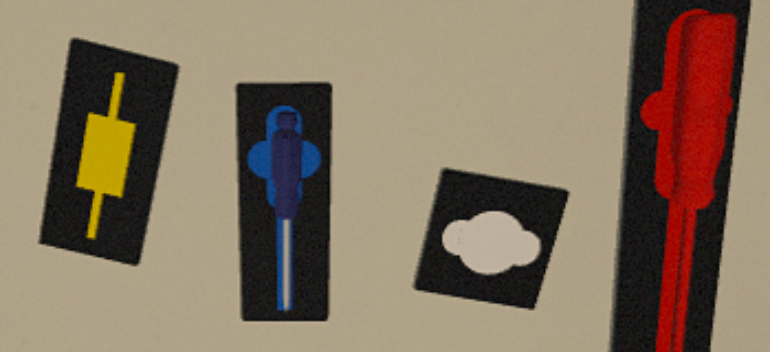

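The blue driver is now centred laterally in its outline (286 against 285 in the zoomed view). The red one's apparent shift is parallax. Next is the axial capacitor.

Call:
{"api": "servo_tool", "payload": {
  "plan": [
    [6,-6.7,52.9,5,0,0,29.1],
    [6,-6.7,52.9,10,0,0,29.1],
    [6,-6.7,52.9,10,0,0,29.1],
    [6,-6.7,52.9,10,0,0,29.1],
    [6,-6.7,52.9,10,0,0,29.1],
    [6,-6.7,52.9,10,0,0,29.1],
    [6,-6.7,52.9,10,0,0,29.1],
    [6,-6.7,52.9,10,0,0,29.1],
    [6,-6.7,52.9,10,0,0,29.1],
    [6,-6.7,52.9,10,0,0,29.1]
  ]
}}

```text
clock: 21.25
position: [0.5558, 0.1674, 0.1591]
tool_rot: [-3.14, -0.002, 2.72]
force: [1.2, 0.6, 0.2]
grip_width: 0.0595
finger_force: 0.0
```

Call:
{"api": "servo_tool", "payload": {
  "plan": [
    [6,0,0,0,0,0,0],
    [6,0,0,0,0,0,0],
    [6,0,0,0,0,0,0]
  ]
}}

```text
clock: 21.55
position: [0.5565, 0.1644, 0.1602]
tool_rot: [-3.14, -0.001, 2.718]
force: [0.2, -0.4, 0.2]
grip_width: 0.06
finger_force: 0.0
```

Run:
```python
from h import *
np.set_printoptions(precision=4,suppress=True)
fr,K,Rc,c,s=cam("wrist"); print(s["position"],s["tool_rot"],s["clock"]); np.savez("w10.npz",fr=fr,K=K,Rc=Rc,c=c)
q=proj([[.5588,.2135,.0105],[.525,.308,.03]],K,Rc,c); print(q)
x,y=q[0].astype(int); p=blob(fr,(0,0,0),(180,255,60),(x-35,y-45,x+35,y+45)); C,yw,L,w,u=axis(ray(p,K,Rc,c,.0105)); print(p.min(0),p.max(0),C,yw,L,w)
print(delta(s,[*C,.005],np.radians(yw+90)))
```

```text
[0.5565 0.1644 0.1602] [-3.1399 -0.0008  2.7185] 21.55
[[330.659  177.0461]
 [433.8207  92.0598]]
[318. 156.] [343. 198.] [0.559  0.2133] -26.171062318431588 0.03768307909697495 0.02061320276374603
(array([ 1.76,  4.59, 15.51]), np.float64(1.93))
```

Call:
{"api": "servo_tool", "payload": {
  "plan": [
    [5,1.8,4.6,4,0,0,1.5],
    [5,1.8,4.6,8,0,0,1.5],
    [5,1.8,4.6,12,0,0,1.5],
    [5,1.8,4.6,14,0,0,1.5],
    [5,1.8,4.6,15,0,0,1.5],
    [5,1.8,4.6,15.4,0,0,1.5],
    [5,1.8,4.6,15.4,0,0,1.5],
    [5,1.8,4.6,15.4,0,0,1.5]
  ]
}}

```text
clock: 22.4
position: [0.56, 0.215, 0.0083]
tool_rot: [3.14, 0.001, 2.693]
force: [-0.0, -0.2, 0.1]
grip_width: 0.05
finger_force: 0.0
```

Call:
{"api": "servo_tool", "payload": {
  "plan": [
    [1,0,0,0,0,0,0],
    [1,0,0,0,0,0,0],
    [1,0,0,0,0,0,0],
    [1,0,0,0,0,0,0],
    [1,0,0,0,0,0,0],
    [1,0,0,0,0,0,0],
    [1,0,0,0,0,0,0]
  ],
  "force": 30
}}

```text
clock: 23.1
position: [0.5596, 0.2152, 0.0078]
tool_rot: [3.141, 0.001, 2.693]
force: [-1.9, -1.3, 7.4]
grip_width: 0.0171
finger_force: 30.0
```

Call:
{"api": "servo_tool", "payload": {
  "plan": [
    [1,0,0,-3,0,0,0],
    [1,0,0,-7,0,0,0],
    [1,0,0,-11,0,0,0],
    [1,0,0,-12,0,0,0],
    [1,0,0,-12,0,0,0]
  ]
}}

```text
clock: 23.6
position: [0.5601, 0.2153, 0.1288]
tool_rot: [3.139, 0.002, 2.693]
force: [0.0, -0.3, -1.1]
grip_width: 0.0174
finger_force: 29.6
```

Run:
```python
from h import *
np.set_printoptions(precision=4,suppress=True)
fr,K,Rc,c,s=cam("wrist"); print(s["position"],s["tool_rot"],s["clock"],s["grip_width"]); cv2.imwrite("pics/w11.png",fr)
for n in ("w8","w9"):
    d=np.load(n+".npz"); p=blob(d["fr"],*YEL,(165,110,240,225)); print("axtile",axis(ray(p,d["K"],d["Rc"],d["c"],.008)))
print(delta(s,[.5414,-.4134,.12],np.radians(90-9)))
```

```text
[0.5601 0.2153 0.1288] [3.1392 0.0021 2.6932] 23.6 0.017392382216529383
axtile (array([ 0.5412, -0.4134]), np.float64(-9.097134767457241), np.float64(0.09019749817578922), np.float64(0.025027091191874608), array([ 0.9874, -0.1581]))
axtile (array([ 0.5412, -0.4133]), np.float64(-9.023727097358442), np.float64(0.09018415306807494), np.float64(0.025077529894859323), array([ 0.9876, -0.1568]))
(array([-25.57, -57.47,   0.8 ]), np.float64(-16.69))
```

View pics/w11.png

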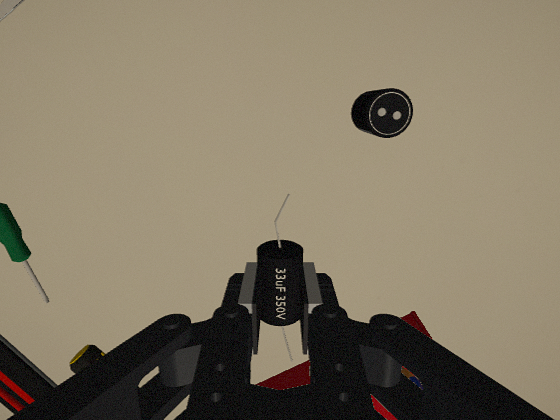

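The capacitor is held square between the pads at (281,280), and the round cap top is at (388,112).

Call:
{"api": "servo_tool", "payload": {
  "plan": [
    [1,-12.8,-28.7,-2,0,0,-16.7],
    [1,-12.8,-28.7,-2,0,0,-16.7],
    [1,-12.8,-28.7,-2,0,0,-16.7],
    [1,-12.8,-28.7,-2,0,0,-16.7],
    [1,-12.8,-28.7,-2,0,0,-16.7],
    [1,-12.8,-28.7,-2,0,0,-16.7],
    [1,-25.6,-57.5,-2,0,0,-16.7],
    [1,-25.6,-57.5,-2,0,0,-16.7],
    [1,-25.6,-57.5,-2,0,0,-16.7],
    [1,-25.6,-57.5,-2,0,0,-16.7]
  ]
}}

```text
clock: 24.65
position: [0.5435, -0.2859, 0.1448]
tool_rot: [3.141, -0.002, 2.985]
force: [1.0, -0.1, -0.7]
grip_width: 0.0173
finger_force: 29.6
```

Run:
```python
from h import *
s=bot.observe(); print(s["position"],s["tool_rot"],s["grip_width"],delta(s,[.5413,-.4134,.06],np.radians(81)))
```

```text
[ 0.54348189 -0.28586802  0.14476281] [ 3.14077700e+00 -2.45143589e-03  2.98489867e+00] 0.017253982580106058 (array([ -1.8 , -12.64,   8.46]), np.float64(0.02))
```

Call:
{"api": "servo_tool", "payload": {
  "plan": [
    [1,-1.8,-12.6,2,0,0,0],
    [1,-1.8,-12.6,4,0,0,0],
    [1,-1.8,-12.6,6,0,0,0],
    [1,-1.8,-12.6,8.5,0,0,0],
    [1,-1.8,-12.6,8.5,0,0,0],
    [1,-1.8,-12.6,8.5,0,0,0],
    [1,-1.8,-12.6,8.5,0,0,0]
  ]
}}

```text
clock: 25.35
position: [0.5436, -0.4107, 0.0628]
tool_rot: [-3.141, 0.001, 2.986]
force: [0.2, 0.2, 0.7]
grip_width: 0.0173
finger_force: 29.6
```

Run:
```python
from h import *
s=bot.observe(); print(s["position"],s["tool_rot"],s["grip_width"],delta(s,[.5413,-.4134,.0165],np.radians(81)))
```

```text
[ 0.54362409 -0.410744    0.06276165] [-3.14140521e+00  1.13187246e-03  2.98612150e+00] 0.017314718990675243 (array([ 0.19, -0.3 ,  4.63]), np.float64(0.09))
```

Call:
{"api": "servo_tool", "payload": {
  "plan": [
    [1,0.2,-0.3,2.5,0,0,0],
    [1,0.2,-0.3,4,0,0,0],
    [1,0.2,-0.3,4.6,0,0,0],
    [1,0.2,-0.3,4.6,0,0,0],
    [1,0.2,-0.3,4.6,0,0,0],
    [4,0.2,-0.3,4.6,0,0,0],
    [4,0.2,-0.3,4.6,0,0,0],
    [4,0.2,-0.3,4.6,0,0,0],
    [4,0.2,-0.3,4.6,0,0,0]
  ]
}}

```text
clock: 26.25
position: [0.5403, -0.4141, 0.0158]
tool_rot: [-3.142, 0.0, 2.985]
force: [-0.4, 0.4, -1.4]
grip_width: 0.0399
finger_force: 0.0
```

Call:
{"api": "servo_tool", "payload": {
  "plan": [
    [4,0,0,-2,0,0,0],
    [5,0,0,-6,0,0,0],
    [8.5,0,0,-11,0,0,0],
    [8.5,0,0,-16,0,0,0],
    [8.5,0,0,-21,0,0,0],
    [8.5,0,0,-24,0,0,0],
    [8.5,0,0,-24,0,0,0],
    [8.5,0,0,-24,0,0,0]
  ]
}}

```text
clock: 27.05
position: [0.5403, -0.4141, 0.256]
tool_rot: [-3.141, 0.001, 2.985]
force: [-0.1, 0.3, -0.4]
grip_width: 0.0851
finger_force: 0.0
```

Run:
```python
from h import *
np.set_printoptions(precision=4,suppress=True)
fr,K,Rc,c,s=cam("wrist"); print(s["position"],s["tool_rot"],s["clock"]); cv2.imwrite("pics/w12.png",cv2.resize(fr[60:300,200:490],None,fx=2.4,fy=2.4)); np.savez("w12.npz",fr=fr,K=K,Rc=Rc,c=c)
print(delta(s,[.525,.2,.20],np.pi/2),delta(s,[.525,.308,.20],np.pi/2))
# round cap from earlier views: top ring circle at z=.048
d=np.load("w10.npz"); cv2.imwrite("pics/w10c.png",d["fr"])
```

```text
[ 0.5403 -0.4141  0.256 ] [-3.1411  0.0006  2.9848] 27.05
(array([11.1 , 60.42,  5.57]), np.float64(-8.98)) (array([12.79, 71.09,  5.56]), np.float64(-8.98))
```

View pics/w12.png

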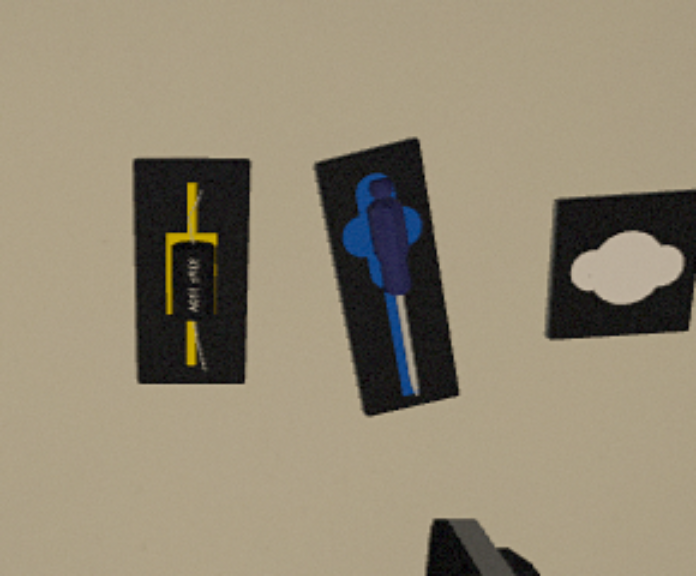

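The axial capacitor sits in its rectangle: body centre column 194 against 191 zoomed, about 1 mm off. It is in line with the outline. The last one is the round capacitor.

Call:
{"api": "servo_tool", "payload": {
  "plan": [
    [8.5,11.1,60.4,4,0,0,-9],
    [8.5,11.1,60.4,4,0,0,-9],
    [8.5,11.1,60.4,4,0,0,-9],
    [8.5,11.1,60.4,4,0,0,-9],
    [8.5,11.1,60.4,4,0,0,-9],
    [8.5,11.1,60.4,4,0,0,-9],
    [8.5,11.1,60.4,4,0,0,-9],
    [8.5,11.1,60.4,4,0,0,-9],
    [8.5,11.1,60.4,4,0,0,-9],
    [8.5,11.1,60.4,4,0,0,-9]
  ]
}}

```text
clock: 28.1
position: [0.5268, 0.0865, 0.222]
tool_rot: [-3.141, -0.002, -3.141]
force: [0.1, -0.6, -0.7]
grip_width: 0.085
finger_force: 0.0
```

Call:
{"api": "servo_tool", "payload": {
  "plan": [
    [8.5,0,20,0,0,0,0],
    [8.5,0,20,0,0,0,0],
    [8.5,0,20,0,0,0,0],
    [8.5,0,20,0,0,0,0],
    [8.5,0,20,0,0,0,0],
    [8.5,0,20,0,0,0,0],
    [8.5,0,20,0,0,0,0]
  ]
}}

```text
clock: 28.8
position: [0.5277, 0.2835, 0.2222]
tool_rot: [-3.14, -0.001, 3.141]
force: [-0.0, -0.1, -1.2]
grip_width: 0.0851
finger_force: 0.0
```

```bash
cat >> h.py <<'E'
def can(fr,K,Rc,c,guess,z0=0.,roi=45):
    x,y=proj([[*guess,z0+.03]],K,Rc,c)[0].astype(int)
    p=blob(fr,(0,0,0),(180,255,60),(max(x-roi,0),max(y-roi,0),x+roi,y+roi)); T=ray(p,K,Rc,c,z0+.048)[:,:2]; B=ray(p,K,Rc,c,z0)[:,:2]
    d=np.asarray(guess)-c[:2]; d/=np.linalg.norm(d); e=np.array([-d[1],d[0]])
    far=(T@d).max()-.015; near=(B@d).min()+.015; k=T@d>far; la=T[k]@e
    lat=(la.max()+la.min())/2
    return p.min(0),p.max(0),"width",np.ptp(la),"far",far*d+lat*e,"near",near*d+lat*e
E
python3 - <<'E'
from h import *
np.set_printoptions(precision=4,suppress=True)
fr,K,Rc,c,s=cam("wrist"); print(s["position"],s["tool_rot"],s["clock"]); cv2.imwrite("pics/w13.png",fr)
print(*can(fr,K,Rc,c,(.525,.308)))
d=np.load("w6.npz"); print(*can(d["fr"],d["K"],d["Rc"],d["c"],(.525,.308)))
print(delta(s,[.525,.308,.02],np.pi/2))
E
```

```text
[0.5277 0.2835 0.2222] [-3.1403 -0.0013  3.141 ] 28.8
[291. 164.] [322. 201.] width 0.02900571949735073 far [0.5244 0.3107] near [0.5254 0.311 ]
[170. 158.] [219. 206.] width 0.029388722552582625 far [0.5242 0.3114] near [0.5251 0.3103]
(array([ 0.24,  2.48, 20.22]), np.float64(-0.04))
```

Call:
{"api": "servo_tool", "payload": {
  "plan": [
    [8.5,0.3,2.7,4,0,0,0],
    [8.5,0.3,2.7,8,0,0,0],
    [8,0.3,2.7,12,0,0,0],
    [7,0.3,2.7,15,0,0,0],
    [7,0.3,2.7,18,0,0,0],
    [6,0.3,2.7,20,0,0,0],
    [5,0.3,2.7,21,0,0,0],
    [5,0.3,2.7,21,0,0,0],
    [5,0.3,2.7,21,0,0,0]
  ]
}}

```text
clock: 29.75
position: [0.5253, 0.3115, 0.0141]
tool_rot: [3.141, 0.001, 3.141]
force: [0.4, -0.9, -0.1]
grip_width: 0.0497
finger_force: 0.0
```

Call:
{"api": "servo_tool", "payload": {
  "plan": [
    [2,0,0,0,0,0,0],
    [2,0,0,0,0,0,0],
    [2,0,0,0,0,0,0],
    [2,0,0,0,0,0,0],
    [2,0,0,0,0,0,0],
    [2,0,0,0,0,0,0],
    [2,0,0,0,0,0,0]
  ],
  "force": 40
}}

```text
clock: 30.45
position: [0.5254, 0.3119, 0.0145]
tool_rot: [3.141, 0.002, -3.142]
force: [-0.9, -1.5, 8.8]
grip_width: 0.0292
finger_force: 39.0
```

Call:
{"api": "servo_tool", "payload": {
  "plan": [
    [2,0,0,-3,0,0,0],
    [2,0,0,-7,0,0,0],
    [2,0,0,-10,0,0,0],
    [2,0,0,-12,0,0,0],
    [2,0,0,-12,0,0,0]
  ]
}}

```text
clock: 30.95
position: [0.5262, 0.3125, 0.1369]
tool_rot: [3.139, 0.005, 3.142]
force: [-0.7, -0.3, -0.4]
grip_width: 0.0292
finger_force: 39.8
```

Run:
```python
from h import *
np.set_printoptions(precision=4,suppress=True)
s=bot.observe(); print(s["position"],s["tool_rot"])
for n,r in (("w8",(350,190,400,228)),("w9",(350,190,400,228)),("w3",(0,165,50,205))):
    d=np.load(n+".npz"); P=ray(blob(d["fr"],*WHI,r),d["K"],d["Rc"],d["c"],.008); print(axis(P)[:4])
print(delta(s,[.5697,-.2041,.13],np.pi/2))
```

```text
[0.5262 0.3125 0.1369] [3.1389 0.0046 3.1416]
(array([ 0.5697, -0.204 ]), np.float64(85.28212252212306), np.float64(0.05355525364080277), np.float64(0.03525531796034283))
(array([ 0.5698, -0.204 ]), np.float64(85.00684055001942), np.float64(0.05356789878952235), np.float64(0.035478251081175645))
(array([ 0.5701, -0.2026]), np.float64(85.73007902346015), np.float64(0.04990844450446362), np.float64(0.03519498870922676))
(array([ -4.35, -51.66,   0.56]), np.float64(-0.0))
```

Call:
{"api": "servo_tool", "payload": {
  "plan": [
    [2,-4.4,-51.6,0,0,0,0],
    [2,-4.4,-51.6,0,0,0,0],
    [2,-4.4,-51.6,0,0,0,0],
    [2,-4.4,-51.6,0,0,0,0],
    [2,-4.4,-51.6,0,0,0,0],
    [2,-4.4,-51.6,0,0,0,0],
    [2,-4.4,-51.6,0,0,0,0],
    [2,-4.4,-51.6,0,0,0,0],
    [2,-4.4,-51.6,0,0,0,0],
    [2,-4.4,-51.6,0,0,0,0]
  ]
}}

```text
clock: 31.95
position: [0.5671, -0.1886, 0.1331]
tool_rot: [-3.142, 0.0, -3.141]
force: [1.4, 0.9, -0.2]
grip_width: 0.0291
finger_force: 39.8
```

Call:
{"api": "servo_tool", "payload": {
  "plan": [
    [2,0,-4,3,0,0,0],
    [2,0,-4,5,0,0,0],
    [2,0,-4,5,0,0,0],
    [2,0,-4,5,0,0,0],
    [2,0,-4,5,0,0,0]
  ]
}}

```text
clock: 32.45
position: [0.5682, -0.2254, 0.0844]
tool_rot: [-3.141, 0.001, -3.14]
force: [0.7, 0.4, 0.4]
grip_width: 0.0289
finger_force: 39.8
```

Run:
```python
from h import *
s=bot.observe(); print(s["position"],s["tool_rot"],s["grip_width"],delta(s,[.5704,-.2040,.0235],np.pi/2))
```

```text
[ 0.56822249 -0.22541865  0.08442073] [-3.14148336e+00  1.46033015e-03 -3.13973938e+00] 0.028932657281539355 (array([-0.21,  2.14,  6.09]), np.float64(0.11))
```

Call:
{"api": "servo_tool", "payload": {
  "plan": [
    [2,-0.2,2.1,2,0,0,0],
    [2,-0.2,2.1,3,0,0,0],
    [2,-0.2,2.1,3,0,0,0],
    [2,-0.2,2.1,3,0,0,0],
    [2,-0.2,2.1,3,0,0,0]
  ]
}}

```text
clock: 32.95
position: [0.5698, -0.206, 0.0541]
tool_rot: [-3.141, 0.001, 3.142]
force: [-0.5, -0.3, -0.1]
grip_width: 0.0292
finger_force: 39.9
```

Run:
```python
from h import *
s=bot.observe(); print(s["position"],s["tool_rot"],s["grip_width"],delta(s,[.5704,-.2040,.0235],np.pi/2))
```

```text
[ 0.56981942 -0.20603695  0.05413562] [-3.14091343e+00  1.13758489e-03  3.14151769e+00] 0.029222807492109485 (array([-0.05,  0.21,  3.06]), np.float64(-0.0))
```

Call:
{"api": "servo_tool", "payload": {
  "plan": [
    [2,-0.1,0.2,1.5,0,0,0],
    [2,-0.1,0.2,2.5,0,0,0],
    [2,-0.1,0.2,3,0,0,0],
    [2,-0.1,0.2,3.05,0,0,0],
    [2,-0.1,0.2,3.05,0,0,0],
    [2,-0.1,0.2,3.05,0,0,0],
    [4.5,-0.1,0.2,3.05,0,0,0],
    [4.5,-0.1,0.2,3.05,0,0,0],
    [4.5,-0.1,0.2,3.05,0,0,0],
    [4.5,-0.1,0.2,3.05,0,0,0]
  ]
}}

```text
clock: 33.95
position: [0.5704, -0.2035, 0.0227]
tool_rot: [-3.142, 0.0, -3.141]
force: [-0.4, -0.5, -0.3]
grip_width: 0.0453
finger_force: 0.0
```

Call:
{"api": "servo_tool", "payload": {
  "plan": [
    [4.5,0,0,-2,0,0,0],
    [4.5,0,0,-5,0,0,0],
    [5,0,0,-9,0,0,0],
    [8.5,0,0,-14,0,0,0],
    [8.5,0,0,-19,0,0,0],
    [8.5,0,0,-23,0,0,0],
    [8.5,0,0,-23,0,0,0],
    [8.5,0,0,-23,0,0,0]
  ]
}}

```text
clock: 34.75
position: [0.5705, -0.2036, 0.2535]
tool_rot: [-3.141, 0.001, -3.141]
force: [0.4, -0.2, -0.8]
grip_width: 0.0849
finger_force: 0.0
```

Run:
```python
from h import *
np.set_printoptions(precision=4,suppress=True)
fr,K,Rc,c,s=cam("wrist"); print(s["position"],s["clock"]); cv2.imwrite("pics/w14.png",fr)
P=ray(blob(fr,*RED,(340,80,460,300)),K,Rc,c,.02); print(axis(P)[:4])
print(proj([[.5697,-.204,.008],[.5697,-.204,.056]],K,Rc,c))
```

```text
[ 0.5705 -0.2036  0.2535] 34.75
(array([ 0.5586, -0.1072]), np.float64(9.374633024507355), np.float64(0.1863073951358597), np.float64(0.04294685645569585))
[[278.4883 173.8669]
 [278.3482 183.0956]]
```

View pics/w14.png

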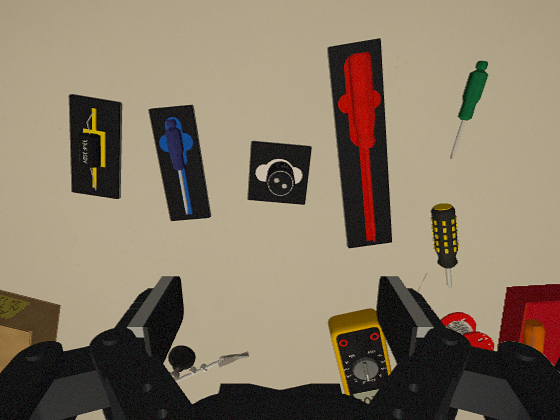

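All four items lie on their outlines. The round can is upright at (280,178) on its disc, and the gripper is clear above everything.

```bash
python3 -c "
from workcell import bot
print(bot.job_done())"
```

```text
the job is handed in; nothing more can be done
None
```

I placed all four items on their own outlines in the order asked, within about 1–2 mm by my own measurements. All are let go, and I handed the job in at about 35 s of the 122 s. The hand-in gave no verdict.

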